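# Fit the retaining ring on the slide spinner's spindle

### The arm

A 6-joint arm with a two-finger parallel gripper is mounted at the origin on a cart in front of the work surface, level with it; the furniture and walls round the work are solid. World frame = base frame: x ahead of the robot, y to its left, z up, the work surface at z = 0. Lengths are in m, angles in rad, forces in N, time in s.
With the tool pointing down it reaches from about 0.325 to 0.925 m from the base axis. Payload 3.1 kg.
Tool frame: the origin (TCP) lies midway between the tips of the shut fingers; the grasp point (between the pads) lies 19 mm behind it (arm.grip_point_offset is the distance from the TCP to the grasp point, in m); z points along the fingers, y is the line along which they close (so a half turn about z gives the same grasp; the last joint's range is limited). The gripper opens to 85 mm and grips with 20 to 120 N. Pads are 22 mm wide; open, the fingers measure 114 mm over their backs; the gripper's body (76 mm by 85 mm) begins 54 mm behind the grasp point. The pads swing forward as they close: fully open they stand 13 mm farther back than shut.
Start: joints at [-1.408, 0.217, 1.613, -0, 1.311, -0.112], TCP at [0.17, -0.602, 0.231] pointing down, gripper open.
Joint ranges: [-2.75, 2.75], [-0.78, 2.1], [0.31, 2.55], [-1.13, 4.27], [0.13, 2.63], [-2.58, 2.58]. Speed limits (rad/s): [2.79, 2.79, 3.14, 3.14, 3.14, 3.14].

### API

Orientations are given as a rotation vector (axis times angle).
In Python, from rig import arm, hand, telemetry, imaging gives the robot as it stands. Calls block until the motion is done:
- arm.movep(position, orientation): joint-space move of the TCP to a pose.
- arm.move_linear(position, feed=0.15, rot=None): straight line of the TCP; rot=None keeps the orientation; feed is the mean speed in m/s.
- arm.move_joints(angles): joint-space move.
- hand.set_gripper(opening, squeeze=None): opening from 0.0 (shut) to 1.0 (fully open); squeeze is the grip in N (None keeps the last); returns when the fingers have stopped.
- arm.wait(seconds).
- arm.inverse_kinematics(position, orientation): joint angles nearest the present ones, or None.
- telemetry.read_state(): the state.
- imaging.camera(name): name is "scene" or "top"; returns a dict with "frame" (420x560x3 uint8, red, green, blue), "fov_y" (degrees; the focal length in pixels is half the picture's height over the tangent of half this angle, whatever the lens; pixels are square), "cx", "cy" (the principal point, pixels), "eye" and "attitude" of the camera in the world. Camera axes: x right, y down, z forward; pixel columns grow to the right and rows downward; lengths in m; the calibration is good to about 2 mm. A picture is of the moment at which its call begins. There is no depth.
A pose or a line that the arm cannot do raises arm.IKError and nothing moves.
- arm.hand_in(): hands the job in; it is judged then, once.
The state is a dict: "time_s": time; "joint_positions": joint angles; "dq": joint speeds; "tau": joint torques, N m; "position": TCP position; "orientation": TCP orientation; "force": force on the tool from outside, world axes, zero at the start; "wrist_torque": the same for the moment, N m; "finger_gap": opening from 0.0 (shut) to 1.0 (fully open); "grip_force": force on a finger pad.
Only numpy, scipy, OpenCV 4.12 (cv2) and the standard library are available. Lean on these libraries where they do the work, as an engineer would, in place of code of your own. Each camera call takes 0.05 s, during which the arm holds its last target. There are 200 camera calls.

### The job

Squeeze the ring pliers' handles to spread the steel retaining ring at their tips, take it out of the stand on the pliers and slide it gently down over the slide spinner's spindle until you feel it rest on the hub disc, whose height you do not know exactly. Let the ring close in the groove there, draw the pliers off it and hang them back in the fork of their stand. Do not touch the ring with the gripper, and leave the pot, the dish and the tape where they are.

Things in the scene. Friction and masses are not known exactly. Their poses are not given: they have to be found in the camera images.
- pliers_grip (a point): Grip point of the ring pliers: midway between their two upright black handle grips, at mid-height of the grips. The pliers lie in the plane of y and z (up), tips down. Each is 15 mm wide (x), 66 mm tall, 8 mm thick; over their outer faces (y) they measure 61 mm here at rest, 75 mm at their tops. The pivot is 53 mm lower, the 4 mm tips end 115 to 117 mm lower. Weight 140 g.
- pliers_left (a joint): Squeeze of the pliers, rad: 0 at rest, 0.235 at the stop. Squeezing (6 N at rest, 17 N at the stop) spreads the tips: they reach a closed ring's lugs at 0.08 and spread the ring enough from 0.21; squeeze to the stop. Flat finger pads then stand 33 mm apart; let out to 56 mm (0.09) a seated ring is closed, its lugs barely touched, the pliers still held. Wider than 66 mm they drop.
- pliers_plate (a point): Centre of the underside of the pliers' steel hanger plate, 63 mm below the grip point: 26 mm (x) by 64 mm (y), 5 mm thick. It rests on the rails of the stand's fork.
- ring: Steel retaining ring: two sprung arms hinged at the back, 13 mm bore radius, 5 mm thick. Origin: centre of the bore, at the underside; z up; +x points to the lugs. It lies on the stand's foot with the tips loose in its lugs; spread, it clings to the tips by friction and is carried level, its centre 25 mm to -x of the pliers' plane. Weight 40 g.
- ring_lugs (a point): Midway between the ring's two lugs, at half their height (4 mm above the underside), 25 mm from the ring's centre. The lugs are 8 mm tall channels, open above and towards each other, which the tips enter from above; 20 mm apart inside when closed.
- ring_left (a joint): Opening of the ring's left arm, rad: 0 closed, as at the start and when seated in the groove; about 0.08 when it bites the plain shaft above the groove (let go there it bites harder than the spinner may bear); about 0.2 spread to the pliers' stop, when it clears the spindle by 1.5 mm all round.
- ring_right (a joint): Opening of the ring's right arm, always the same as the left one's.
- spinner: Slide spinner, fixed: white housing 124 by 124 by 34 mm with a vertical spindle on its middle that carries an aluminium hub disc 84 mm across. Origin at the centre of the underside, on the worktop. Nothing may press on any part of it with more than 20 N; touch it at 4 to 6 N.
- spinner_axis (a point): Point on the spindle's axis 50 mm above the worktop. The hub disc's upper face lies 0 to 20 mm above this point, differently each time and not told; it does not give way. Above the face: groove 26 mm in diameter, 6.5 mm high; plain shaft 30 mm in diameter to 26 mm above the face; cone to 35 mm, 19 mm across at its top. A ring resting on the disc is level with the groove.
- stand: Grey tool stand, fixed: foot 108 by 96 mm, 8 mm thick, and a post at +x from which a fork of two rails reaches to -x, open at that end. Origin on the worktop under the hanging pliers. To take the pliers out, lift them at least 6 mm and draw them 60 mm or more to -x; the ring passes under the rails.
- stand_hang (a point): Where the pliers' grip point is when they hang in the fork, 126 mm above the worktop; axes as the stand's. The rails run along x, 45 mm apart inside, 8 mm square, their tops 63 mm below this point; stops at their -x ends rise 3 mm above the rail tops, 20 mm from this point.
- pot: Bystander: white sample pot with a green lid, 56 mm across, 55 mm tall. Origin at the centre of its underside.
- dish: Bystander: flat round lidded dish, 94 mm across, 16 mm tall. Origin at the centre of its underside.
- tape: Bystander: roll of tape lying flat, 104 mm across, 25 mm tall. Origin at the centre of its underside.
There are look-alikes about, which are no part of the job. What is shaped like the spinner but yellow is not meant.

How it is judged:
On the way, in this order (a step that is already met when the one before it is completed fails the run):
1. the ring is spread on the pliers and carried clear of the stand (value of joint ring_left above 0.12 rad and distance between ring and stand above 0.07 m and distance between ring and pliers_grip below 0.135 m), for 0.2 s.
2. the ring is round the spindle on the hub disc and has closed in the groove (value of joint each of ring_left, ring_right below 0.05 rad and horizontal distance between ring and spinner_axis below 0.005 m and z of ring in the frame of spinner_axis between -0.003 and 0.0235 m and angle between ring's own z axis and vertical below 0.12 rad), for 0.2 s.
At the end, for the whole second after the job is handed in: The ring is closed (both arms under 0.05 rad) in the spindle's groove, centred within 5 mm, level within 0.12 rad and at rest, not perched higher up; the pliers hang upright in the stand's fork, within 15 mm sideways and 4 mm in height of where they hung (all of step 2 and linear speed of ring below 0.02 m/s and horizontal distance between pliers_grip and stand_hang below 0.015 m and z of pliers_grip in the frame of stand_hang between -0.004 and 0.004 m and angle between pliers_grip's own z axis and vertical below 0.1 rad); the robot touches nothing.
It fails at once if something presses on the spinner with more than 20 N (contact force between spinner and anything else above 20 N).
It fails at once if the gripper touches the ring (contact force between ring and the fingers above 0.5 N).
It fails at once if a bystander is moved by more than 20 mm (distance of any of pot, dish, tape from where it was at the start of the episode above 0.02 m).
It also fails if it takes over 64 s, if anything falls off the work surface, if the arm or the gripper's body presses on something with over 40 N, if the wrist force passes 120 N, or if a joint passes its speed limit or range.

## Working session

There is one attempt and no reset: what is moved stays moved. The work goes in short steps, each a Python script; the robot and the scene stay as the last script left them, time stands still between calls to the robot, and variables do not carry over. Pictures are saved under pics/ and viewed, at most 10 in all, crops included, and the job is handed in when it is done.

```bash
ls; mkdir -p pics
python3 - <<'E'
from rig import arm,hand,telemetry,imaging
import cv2
for n in("scene","top"):
    c=imaging.camera(n); cv2.imwrite(f"pics/{n}0.png",cv2.resize(c["frame"][:,:,::-1],(784,588),interpolation=cv2.INTER_CUBIC))
    print(n,c["fov_y"],c["cx"],c["cy"],c["eye"],c["attitude"],[k for k in c])
s=telemetry.read_state();print(s)
E
```

```text
pics
scene 49.79141187765869 283.3337438453574 208.47502682080324 [-0.2076867  -0.91718726  0.61097322] [-1.90213054  0.88911679 -0.55827784] ['frame', 'fov_y', 'cx', 'cy', 'eye', 'attitude']
top 46.20020304622244 288.6187560110742 213.4936641859368 [ 0.3783227  -0.31586473  1.03881184] [-2.24510747  1.95513924 -0.21163858] ['frame', 'fov_y', 'cx', 'cy', 'eye', 'attitude']
{'time_s': 0.1, 'joint_positions': array([-1.40823530e+00,  2.17705670e-01,  1.61480481e+00,  9.32874860e-06,
        1.31126367e+00, -1.12195220e-01]), 'dq': array([-9.80593073e-06, -8.53401736e-04, -3.68953895e-03, -7.86494524e-04,
        1.14230567e-03,  3.20556166e-04]), 'tau': array([-9.74547293e-04, -3.98073256e+01, -3.04971242e+01, -1.73281987e-04,
        4.25801991e-03,  1.76692794e-05]), 'position': array([ 0.16947709, -0.60081788,  0.23006585]), 'orientation': array([-3.10983404e+00, -4.29927421e-01,  7.20805135e-05]), 'force': array([-0.17920189, -0.47165676, -1.02320982]), 'wrist_torque': array([0.00187553, 0.00690697, 0.04475383]), 'grip_force': 0.0, 'finger_gap': 1.0037294124876814}
```

View pics/scene0.png

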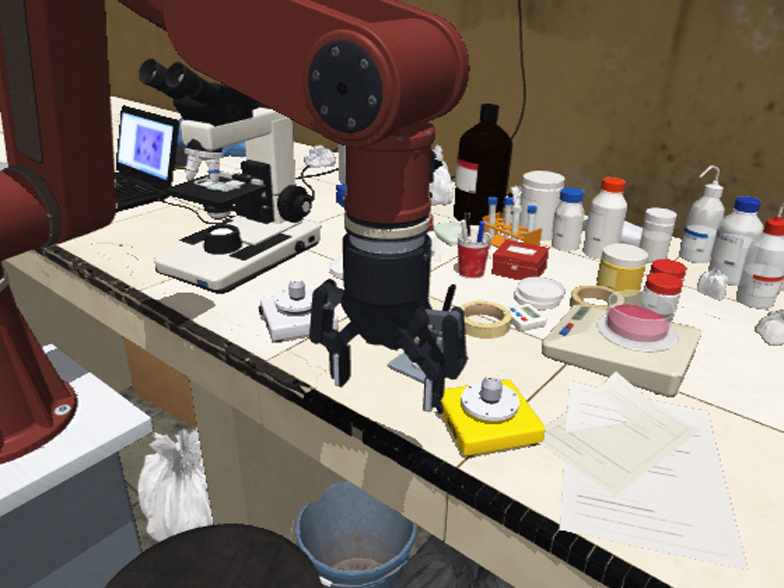

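View pics/top0.png

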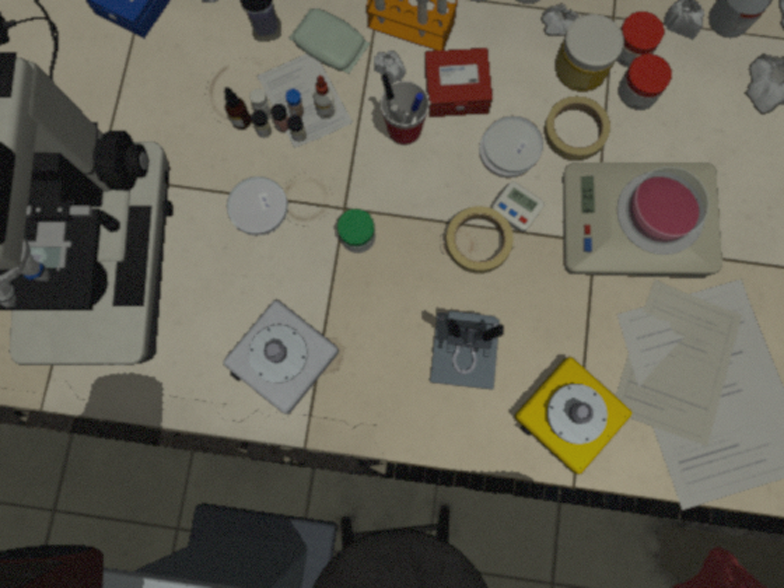

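The top view shows two spinner-shaped things: a white one at (275,350) and a yellow one at (578,412). The white one fits the description, since yellow is excluded. The stand with the pliers is at (465,348). Next I'll enlarge both in a crop and compute rough positions.

```bash
cat > h.py <<'E'
from rig import arm,hand,telemetry,imaging
import cv2,numpy as np
from scipy.spatial.transform import Rotation as R
def cam(n):
    c=imaging.camera(n); c["f"]=210/np.tan(np.radians(c["fov_y"])/2); c["R"]=R.from_rotvec(c["attitude"]).as_matrix(); return c
def proj(c,p):
    q=c["R"].T@(np.array(p)-c["eye"]); return np.array([c["cx"]+c["f"]*q[0]/q[2],c["cy"]+c["f"]*q[1]/q[2]])
def ray(c,u,v,z):
    d=c["R"]@np.array([(u-c["cx"])/c["f"],(v-c["cy"])/c["f"],1]); return c["eye"]+d*(z-c["eye"][2])/d[2]
def crop(c,name,x,y,w,h,k):
    cv2.imwrite(f"pics/{name}.png",cv2.resize(c["frame"][y:y+h,x:x+w,::-1],None,fx=k,fy=k,interpolation=cv2.INTER_CUBIC))
E
python3 - <<'E'
from h import *
c=cam("top"); crop(c,"c1",155,205,222,100,3.6)
a=cv2.imread("pics/c1.png")
im=c["frame"][:,:,::-1]
k=6; A=cv2.resize(im[208:300,155:247],None,fx=4.3,fy=4.3,interpolation=3);B=cv2.resize(im[210:302,295:387],None,fx=4.3,fy=4.3,interpolation=3)
cv2.imwrite("pics/c1.png",np.hstack([A,B]));print(A.shape)
np.set_printoptions(precision=4,suppress=True)
print(proj(c,[.17,-.602,.23]), c["R"])
for u,v in((275,350),(578,412),(465,348),(355,228),(258,205),(478,240)): print(u,v,ray(c,u/1.4,v/1.4,.04))
E
```

```text
(396, 396, 3)
[456.2286 486.2869] [[ 0.137  -0.9684  0.2084]
 [-0.9906 -0.1347  0.0253]
 [ 0.0036 -0.2099 -0.9777]]
275 350 [ 0.4898 -0.1141  0.04  ]
578 412 [ 0.4614 -0.5596  0.04  ]
465 348 [ 0.5309 -0.3882  0.04  ]
355 228 [ 0.6898 -0.2014  0.04  ]
258 205 [ 0.7057 -0.0493  0.04  ]
478 240 [ 0.6968 -0.3882  0.04  ]
```

View pics/c1.png

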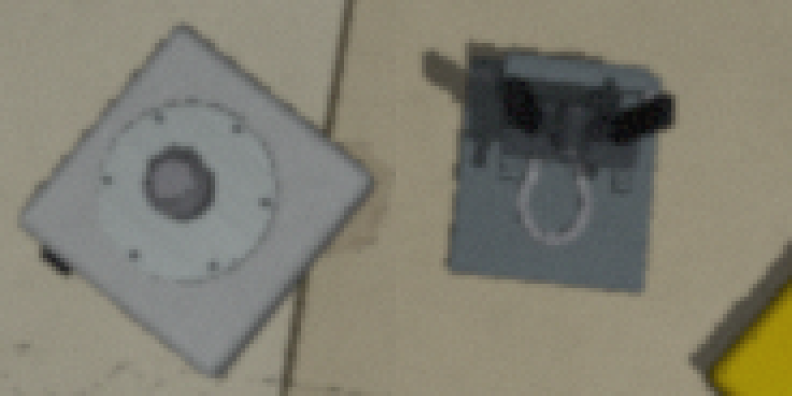

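The crop confirms the white spinner (axis near crop (180,183)), with the stand, handles and ring on the right. I'll swing the arm aside so the scene camera can see them.

Run:
```python
from h import *
q=telemetry.read_state()["joint_positions"].copy(); q[0]=-1.95; arm.move_joints(q)
c=cam("scene"); np.save("pics/scene.npy",c,allow_pickle=True); t=cam("top"); np.save("pics/top.npy",t,allow_pickle=True)
us=proj(c,[.53,-.39,.08]);up=proj(c,[.49,-.114,.06]); print(us,up,telemetry.read_state()["time_s"])
im=c["frame"][:,:,::-1]
def cr(u,w,h,k):
    x,y=int(u[0]-w/2),int(u[1]-h/2);print(x,y);return cv2.resize(im[y:y+h,x:x+w],None,fx=k,fy=k,interpolation=3)
cv2.imwrite("pics/c2.png",np.hstack([cr(us,75,110,5),cr(up,75,110,5)]))
```

```text
[305.98432366 231.25244399] [212.01243743 208.70159194] 1.5167
268 176
174 153
```

View pics/c2.png

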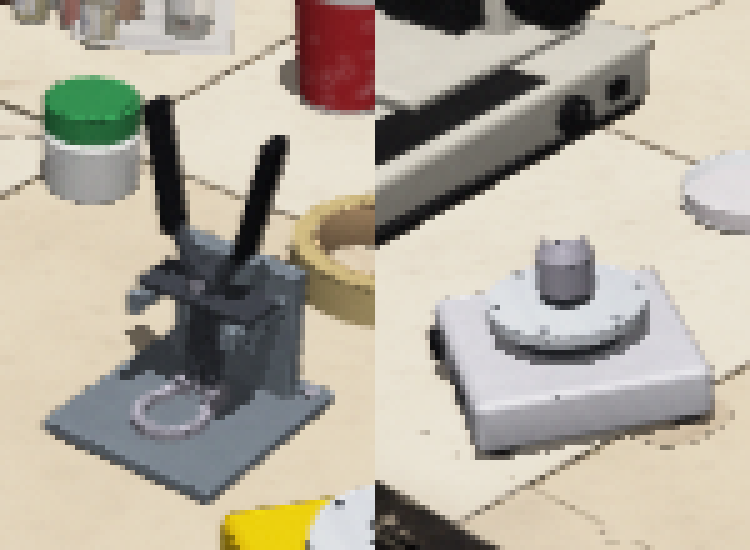

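The scene crop shows the pliers' grip tops at (158,100) and (275,138), the ring centre at (171,413) and the foot corners at (44,424) and (334,395). The spinner's disc centre is at (567,303) and the cone top at (566,240). I'll fit the poses from both views.

```bash
cat > fit.py <<'E'
from h import *
from scipy.optimize import least_squares
np.set_printoptions(precision=4,suppress=True)
S=np.load("pics/scene.npy",allow_pickle=True).item();T=np.load("pics/top.npy",allow_pickle=True).item()
s1=lambda u,v:((u+.5)/5-.5+268,(v+.5)/5-.5+176)
s2=lambda u,v:((u-375+.5)/5-.5+174,(v+.5)/5-.5+153)
t1=lambda u,v:((u+.5)/4.3-.5+155,(v+.5)/4.3-.5+208)
t2=lambda u,v:((u-396+.5)/4.3-.5+295,(v+.5)/4.3-.5+210)
# stand-frame points (None = foot front edge x)
obs=[(S,s1(158,100),(0,.0335,.159)),(S,s1(275,138),(0,-.0335,.159)),(S,s1(172,232),(0,.0195,.093)),
(S,s1(171,413),(-.025,0,.011)),(T,t2(555,203),(-.025,0,.011)),
(T,t2(664,103),(0,-.0335,.159)),(T,t2(516,88),(0,.0335,.159)),
(S,s1(44,424),('f',.048,.008)),(S,s1(206,490),('f',-.048,.008)),(S,s1(334,393),('b',-.048,.008)),
(T,t2(449,269),('f',.048,.008)),(T,t2(642,292),('f',-.048,.008))]
def res(p):
    c,s=np.cos(p[2]),np.sin(p[2]); o=[]
    for cm,uv,(a,b,z) in obs:
        a=p[3] if a=='f' else p[3]+.108 if a=='b' else a
        o.append(proj(cm,(p[0]+c*a-s*b,p[1]+s*a+c*b,z))-uv)
    return np.array(o)
r=least_squares(lambda p:res(p).ravel(),[.55,-.39,0,-.07],loss='soft_l1'); print("stand",r.x);print(res(r.x))
# spinner: x,y,disc z
ob2=[(S,s2(567,303),0),(S,s2(566,240),.035),(T,t1(188,190),0),(T,t1(174,180),.035)]
r2=lambda p:np.array([proj(c,(p[0],p[1],p[2]+dz))-uv for c,uv,dz in ob2])
q=least_squares(lambda p:r2(p).ravel(),[.49,-.11,.06]);print("spin",q.x);print(r2(q.x))
E
python3 fit.py
```

```text
stand [ 0.5436 -0.3895  0.0271 -0.0638]
[[-0.4387 -1.0747]
 [ 0.5855 -0.2826]
 [ 0.7158 -0.4979]
 [ 0.2501  0.0527]
 [-0.4713 -0.4484]
 [ 1.0449  0.9954]
 [-1.334   0.4493]
 [-0.423  -1.1202]
 [ 0.433   0.7812]
 [ 0.3643 -0.3244]
 [-0.5465  0.2642]
 [ 0.3821  0.018 ]]
spin [ 0.4851 -0.1206  0.0519]
[[ 0.536  -0.3063]
 [-0.045   0.2948]
 [-0.1884  0.157 ]
 [-0.0996  0.0801]]
```

Fit: stand at (0.5436, -0.3895) with yaw 0.027, spinner axis at (0.485, -0.1205), disc face at about z 0.052. I'll approach the pliers and squeeze.

```bash
cat >> h.py <<'E'
np.set_printoptions(precision=4,suppress=True)
YAW=.0271; RV=(R.from_rotvec([0,0,YAW])*R.from_rotvec([np.pi,0,0])).as_rotvec()
ST=np.array([.5436,-.3895])
ex=np.array([np.cos(YAW),np.sin(YAW)]); ey=np.array([-np.sin(YAW),np.cos(YAW)])
def st(): return telemetry.read_state()
def show(m=""):
    s=st(); print(m,"t",round(s["time_s"],2),"p",s["position"],"F",s["force"],"gap",round(s["finger_gap"],3),"grip",round(s["grip_force"],1))
E
python3 - <<'E'
from h import *
arm.movep([*ST,.235],RV); show("above")
f0=st()["force"]
for z in (.19,.16,.13,.104):
    arm.move_linear([*ST,z],feed=.12)
    f=st()["force"]-f0; print(z,f)
    if np.linalg.norm(f)>6: break
else:
    hand.set_gripper(0.0,squeeze=40); show("squeezed"); arm.wait(.3); show()
    c=cam("scene"); im=c["frame"][160:290,250:370,::-1]; t=cam("top")["frame"][195:325,285:405,::-1]
    cv2.imwrite("pics/c3.png",cv2.resize(np.hstack([im,t]),None,fx=3.3,fy=3.3,interpolation=3))
E
```

```text
above t 4.13 p [ 0.5429 -0.3904  0.235 ] F [-0.4483 -0.2424 -0.5248] gap 1.0 grip 0.0
0.19 [ 0.4307 -0.6407  0.6766]
0.16 [-0.1991  0.772  -0.0148]
0.13 [0.2303 0.58   1.4185]
0.104 [0.3778 0.1908 0.9027]
squeezed t 6.34 p [ 0.5464 -0.3907  0.1106] F [-3.6109  4.7814 16.2252] gap 0.397 grip 41.8
 t 6.64 p [ 0.5464 -0.3908  0.1106] F [-2.2794  4.995  15.2918] gap 0.402 grip 41.8
```

View pics/c3.png

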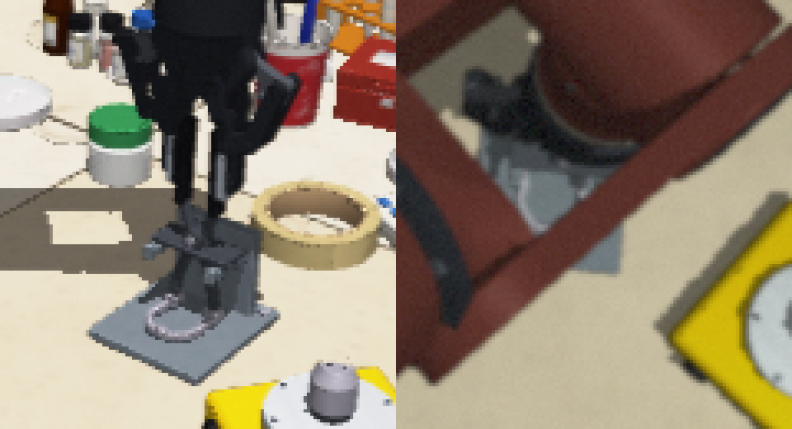

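The ring is spread on the tips (gap 34 mm, at the stop). Now I'll lift 10 mm, draw it out and raise it.

Run:
```python
from h import *
p=ST
arm.move_linear([*p,.1215],feed=.05); show("lift")
p=ST-.09*ex
arm.move_linear([*p,.1215],feed=.10); show("out")
arm.move_linear([*p,.24],feed=.15); arm.wait(.2); show("up")
c=cam("scene"); u=proj(c,[*(p),.15]); print(u)
x,y=int(u[0]-60),int(u[1]-65); im=c["frame"][y:y+130,x:x+120,::-1]; t=cam("top")["frame"][195:325,285:405,::-1]
cv2.imwrite("pics/c4.png",cv2.resize(np.hstack([im,t]),None,fx=3.3,fy=3.3,interpolation=3)); print(x,y)
```

```text
lift t 7.24 p [ 0.5433 -0.3894  0.1211] F [-0.2979  0.3465 -1.2621] gap 0.397 grip 39.9
out t 8.29 p [ 0.4542 -0.3921  0.1217] F [ 0.2489  0.1922 -2.1941] gap 0.397 grip 39.9
up t 9.43 p [ 0.453  -0.3913  0.2383] F [-0.5491 -0.3102 -1.7299] gap 0.398 grip 39.9
[286.4259 216.9318]
226 151
```

View pics/c4.png

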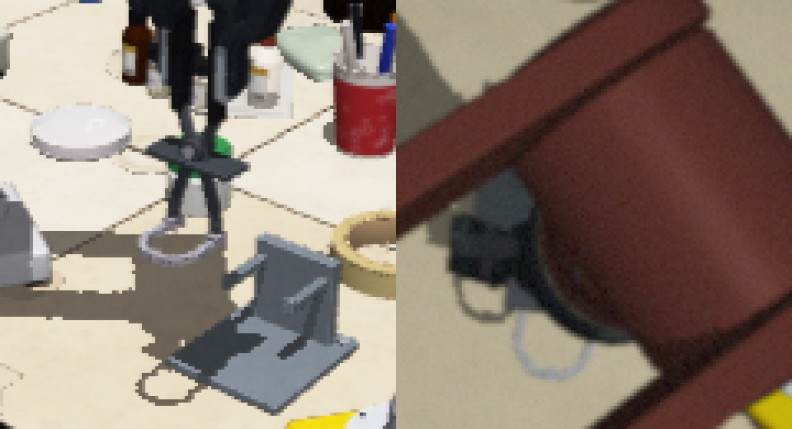

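The ring is held level on the tips and clear of the stand. Moving over the spindle.

```bash
cat >> h.py <<'E'
SP=np.array([.4851,-.1206])
E
python3 - <<'E'
from h import *
p=SP+.025*ex
arm.move_linear([*p,.24],feed=.2); arm.move_linear([*p,.212],feed=.1); arm.wait(.3); show("over")
c=cam("scene"); t=cam("top"); np.save("pics/s5.npy",c,allow_pickle=True);np.save("pics/t5.npy",t,allow_pickle=True)
us=proj(c,[*SP,.085]);ut=proj(t,[*SP,.085]);print(us,ut)
def cr(i,u,w,h,k):
    x,y=int(u[0]-w/2),int(u[1]-h/2);print(x,y);return cv2.resize(i[y:y+h,x:x+w,::-1],None,fx=k,fy=k,interpolation=3)
cv2.imwrite("pics/c5.png",np.hstack([cr(c["frame"],us,66,92,6),cr(t["frame"],ut,66,92,6)]))
print(proj(c,[*SP,.109]),proj(t,[*SP,.109]))
E
```

```text
over t 11.81 p [ 0.5105 -0.1201  0.2127] F [ 0.0534 -0.8511 -1.2963] gap 0.4 grip 40.0
[211.7921 201.5414] [195.1365 249.675 ]
178 155
162 203
[211.2447 193.1316] [192.8392 247.9323]
```

View pics/c5.png

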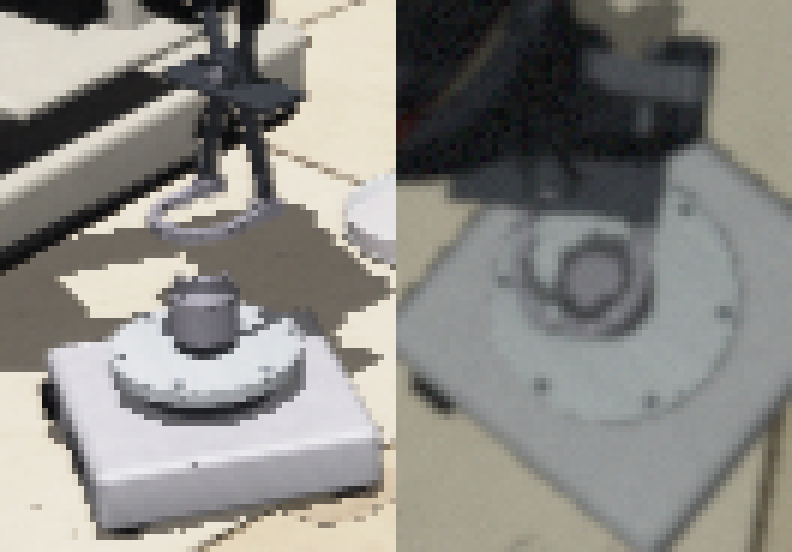

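The ring hovers over the spindle. I'll overlay the predicted ring and spindle outlines to get the offset.

```bash
cat > ov.py <<'E'
from h import *
def overlay(c,t,tcp,zoff,name,dr=(0,0),k=8):
    out=[]
    for cm,(w,h) in((c,(48,72)),(t,(48,72))):
        u=proj(cm,[*SP,.092]); x,y=int(u[0]-w/2),int(u[1]-h/2)
        im=cv2.resize(cm["frame"][y:y+h,x:x+w,::-1],None,fx=k,fy=k,interpolation=3)
        def poly(P,col):
            q=np.array([((proj(cm,p)-[x,y]+.5)*k-.5)*8 for p in P]).astype(int); cv2.polylines(im,[q.reshape(-1,1,2)],False,col,1,cv2.LINE_AA,3)
        a=np.linspace(0,2*np.pi,40)
        for r,z in((.0095,.087),(.042,.052),(.015,.078)): poly([(SP[0]+r*np.cos(b),SP[1]+r*np.sin(b),z) for b in a],(0,0,255))
        o=tcp[:2]-.025*ex+np.array(dr)
        for z,col in((tcp[2]+zoff,(0,160,0)),(tcp[2]+zoff+.005,(255,0,0))):
            for s in(1,-1):
                P=[]
                for b in np.linspace(.5,2.6,20):
                    l=np.array([-.0004+.0175*np.cos(b),s*(.0038+.0175*np.sin(b))]); P.append((*(o+l[0]*ex+l[1]*ey),z))
                poly(P,col)
            P=[(*(o-.021*ex+d*ey),z) for d in(-.004,.004)]; poly(P,col)
        out.append(im)
    cv2.imwrite(f"pics/{name}.png",np.hstack(out))
E
python3 - <<'E'
from ov import *
c=np.load("pics/s5.npy",allow_pickle=True).item();t=np.load("pics/t5.npy",allow_pickle=True).item()
overlay(c,t,np.array([.5105,-.1201,.2127]),.0154-.118,"c6")
E
```

```text
(no output)
```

View pics/c6.png

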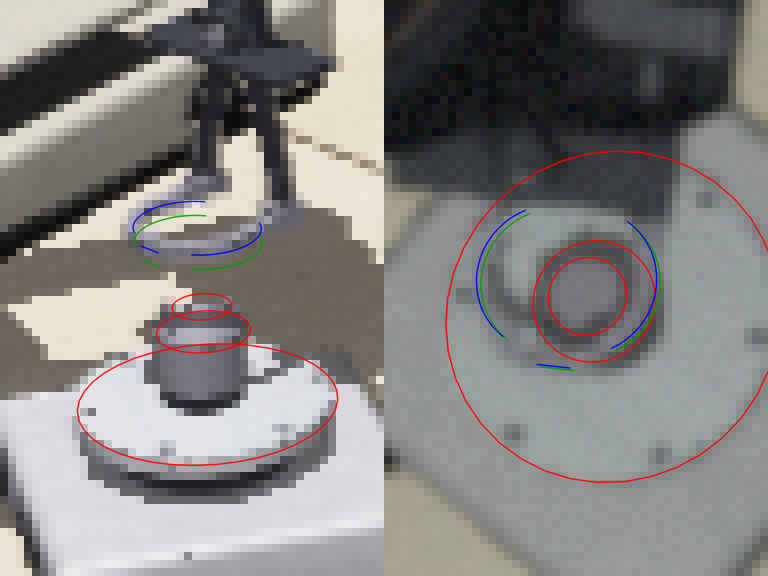

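Spindle and disc match the overlay. In the top view the ring sits about 6 px right of and 7 px above its prediction, so I'll shift the TCP by (-1.3, +1.1) mm and descend with force guarding.

```bash
cat >> h.py <<'E'
def favg(n=4):
    a=[]
    for _ in range(n): a.append(st()["force"]); arm.wait(.03)
    return np.mean(a,0)
def descend(p,z,zend,f0,step=.0015,lim=3.):
    while z>zend:
        z-=step; arm.move_linear([*p,z],feed=.03); f=favg(2)-f0
        if np.linalg.norm(f)>lim: break
    print("cmd z",round(z,4),"pos",st()["position"],"dF",f,"t",st()["time_s"]); return z
E
python3 - <<'E'
from h import *
p=SP+.025*ex+[-.0013,.0011]
arm.move_linear([*p,.205],feed=.05); arm.wait(.3); f0=favg(8); print(f0,[st()["force"] for _ in range(2)]); np.save("f0.npy",f0)
z=descend(p,.205,.182,f0,.002,2.5)
c=cam("scene"); t=cam("top"); np.save("pics/s7.npy",c,allow_pickle=True);np.save("pics/t7.npy",t,allow_pickle=True)
E
```

```text
[ 0.0769  0.0936 -1.5695] [array([-0.1192,  0.0549, -2.4188]), array([-0.1192,  0.0549, -2.4188])]
cmd z 0.181 pos [ 0.5087 -0.1188  0.1809] dF [0.3418 0.4073 0.1164] t 16.5667
```

No contact yet, and the ring should be around the cone. Continuing down.

Run:
```python
from h import *
f0=np.load("f0.npy"); p=SP+.025*ex+[-.0013,.0011]
z=descend(p,.181,.145,f0,.0015,2.5)
arm.wait(.2); print(favg(6)-f0, st()["position"])
c=cam("scene"); t=cam("top"); im=[]
for cm in(c,t):
    u=proj(cm,[*SP,.07]);x,y=int(u[0]-24),int(u[1]-36); im.append(cv2.resize(cm["frame"][y:y+72,x:x+48,::-1],None,fx=8,fy=8,interpolation=3))
cv2.imwrite("pics/c8.png",np.hstack(im))
```

```text
cmd z 0.1525 pos [ 0.5094 -0.1189  0.1533] dF [-1.3727  0.1785  4.9504] t 22.6833
[-0.3835  0.7718  6.8697] [ 0.5094 -0.119   0.1533]
```

View pics/c8.png

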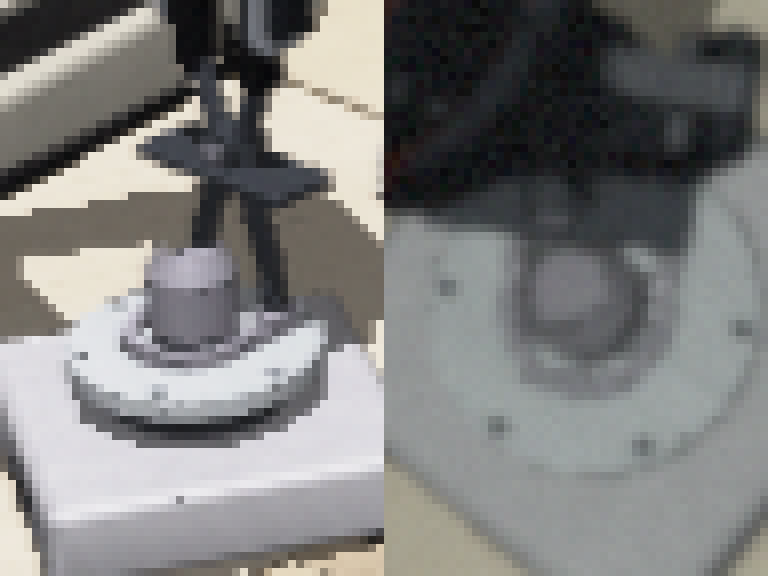

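The ring lies flat on the disc around the spindle. The felt contact puts the disc face at about z 0.051. Now I'll let the pliers out in small steps, holding about 5 N downward, since the pads retreat as they open.

Run:
```python
from h import *
f0=np.load("f0.npy"); p=SP+.025*ex+[-.0013,.0011]; z=.1525
for g in (.43,.46,.49,.52,.55,.58,.61,.64,.66):
    hand.set_gripper(g,squeeze=40); f=favg(3)-f0
    dz=np.clip((f[2]-5)/2400,-.0015,.002)
    s=st(); print(g,round(s["finger_gap"],3),round(s["grip_force"],1),f,round(z,4),s["position"][2],round(s["time_s"],1))
    if abs(f[2]-5)>1: z+=dz; arm.move_linear([*p,z],feed=.03)
    if f[2]>13: break
print(favg(4)-f0)
```

```text
0.43 0.437 17.8 [ 0.2438 -0.5991  5.8712] 0.1525 0.15289383921188227 23.5
0.46 0.459 11.2 [0.3952 0.217  4.5868] 0.1525 0.1524391117408952 23.8
0.49 0.488 10.6 [ 0.3691 -0.278   3.1771] 0.1525 0.15206251434033458 24.1
0.52 0.521 10.2 [ 0.0464 -1.0655  2.579 ] 0.1517 0.1515326500956546 24.7
0.55 0.549 9.3 [ 0.4966 -0.5909  4.3549] 0.1507 0.15086453901711183 25.3
0.58 0.583 8.5 [-0.2826 -0.7454  2.0831] 0.1507 0.15030733504429447 25.6
0.61 0.608 8.4 [ 0.4687 -0.7369  4.4799] 0.1495 0.14954951331480057 26.1
0.64 0.639 9.1 [ 0.6933 -0.5271  1.5459] 0.1495 0.148935825154227 26.5
0.66 0.66 8.1 [0.4531 0.4089 5.3017] 0.1481 0.14823243904240005 27.0
[ 0.7934 -0.1132  4.4492]
```

Closed, with about 8 N on the grips as expected at 56 mm. Drawing the pliers straight up.

Run:
```python
from h import *
p=SP+.025*ex+[-.0013,.0011]; z=.1481
for z in (.153,.158,.164):
    arm.move_linear([*p,z],feed=.03); print(z,favg(2)-np.load("f0.npy"))
arm.move_linear([*p,.235],feed=.15); arm.wait(.2); show()
c=cam("scene"); t=cam("top"); im=[]
for cm in(c,t):
    u=proj(cm,[*SP,.10]);x,y=int(u[0]-24),int(u[1]-36); im.append(cv2.resize(cm["frame"][y:y+72,x:x+48,::-1],None,fx=8,fy=8,interpolation=3))
cv2.imwrite("pics/c9.png",np.hstack(im))
```

```text
0.153 [-0.3583 -0.2718 -0.3622]
0.158 [0.8119 0.0848 0.0785]
0.164 [-0.5154  0.2051  0.1763]
 t 29.18 p [ 0.5078 -0.1184  0.2332] F [ 0.5502 -0.7555 -0.9708] gap 0.664 grip 5.0
```

View pics/c9.png

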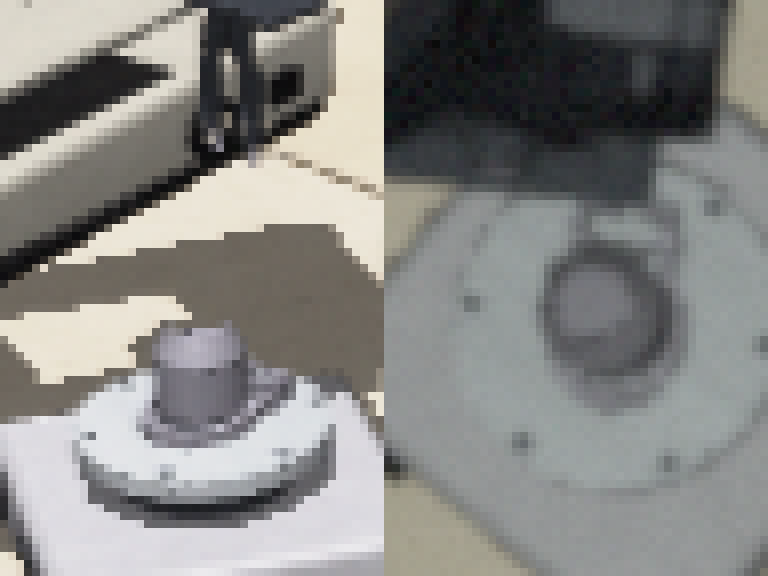

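The ring is seated low in the groove with the pliers off it (tips at about (215,140), clear). Now I'll carry the pliers back to the fork.

Run:
```python
from h import *
q=ST-.09*ex
arm.move_linear([*q,.24],feed=.2)
arm.move_linear([*q,.1165],feed=.12); arm.wait(.3); f0=favg(6); show("low"); np.save("f1.npy",f0)
for d in (.06,.03,.015,0):
    arm.move_linear([*(ST-d*ex),.1165],feed=.08); f=favg(2)-f0; print(d,f)
    if np.linalg.norm(f)>5: break
else:
    z=descend(ST,.1165,.098,f0,.0015,3.)
show()
```

```text
low t 32.49 p [ 0.4537 -0.392   0.1166] F [ 0.3921 -0.5302 -1.7484] gap 0.658 grip 5.0
0.06 [-0.6544 -0.5542  0.6368]
0.03 [0.583  0.1829 0.4056]
0.015 [-0.8288 -0.7013  0.6758]
0 [ 0.0173 -0.2302 -0.339 ]
cmd z 0.1015 pos [ 0.5444 -0.39    0.1032] dF [-0.8854  1.2625  7.2821] t 37.6583
 t 37.66 p [ 0.5444 -0.39    0.1032] F [-1.7306  0.1611  5.2984] gap 0.662 grip 6.6
```

Contact came at the expected height, so the plate is on the rails. Releasing.

Run:
```python
from h import *
f0=np.load("f1.npy"); z=.1015
for g in (.69,.715,.74,.77):
    hand.set_gripper(g); f=favg(2)-f0; s=st(); print(g,round(s["grip_force"],1),f,s["position"])
    if f[2]<3 and s["grip_force"]>.5: z-=.001; arm.move_linear([*ST,z],feed=.03)
hand.set_gripper(1.0); arm.wait(.3); show("open"); 
for z in (.112,.13,.15,.17):
    arm.move_linear([*ST,z],feed=.08); print(z,favg(2)-f0)
arm.move_linear([*ST,.24],feed=.15)
q=st()["joint_positions"].copy(); q[0]=-1.95; arm.move_joints(q); show("away")
c=cam("scene"); t=cam("top"); np.save("pics/s10.npy",c,allow_pickle=True)
a=np.load("pics/scene.npy",allow_pickle=True).item()["frame"]; b=np.load("pics/top.npy",allow_pickle=True).item()["frame"]
for o,n,(x,y,w,h) in((a,c["frame"],(285,190,55,75)),(b,t["frame"],(305,215,45,40))):
    d=[cv2.phaseCorrelate(cv2.cvtColor(i[y:y+h,x:x+w],7).astype(np.float32),cv2.cvtColor(n[y:y+h,x:x+w],7).astype(np.float32)) for i in(o,)]; print(d)
    D=(np.abs(o.astype(int)-n).max(2)>60); k,l,sx,_=cv2.connectedComponentsWithStats(D.astype(np.uint8)); print([tuple(r) for r in sx[1:] if r[4]>8])
# dark handle-grip tip rows
for nm,i in(("old",a),("new",c["frame"])):
    m=(i[192:225,290:330].max(2)<45); ys,xs=np.nonzero(m); L=xs<18
    print(nm,xs[L].mean()+290,ys[L].mean()+192,L.sum(),xs[~L].mean()+290,ys[~L].mean()+192,(~L).sum(),ys.min()+192)
```

```text
0.69 5.6 [-0.6079  0.2546  5.3545] [ 0.544  -0.3898  0.1021]
0.715 4.8 [-0.8723 -0.2647  3.2368] [ 0.5435 -0.3895  0.1013]
0.74 4.7 [ 0.1132 -0.3911  0.4698] [ 0.543  -0.389   0.1005]
0.77 5.0 [-0.3242  0.14    0.2216] [ 0.5435 -0.3894  0.1002]
open t 39.93 p [ 0.5436 -0.3895  0.0996] F [-0.0123  0.4523 -0.1558] gap 0.999 grip 0.0
0.112 [-0.3428 -0.4961  1.4262]
0.13 [-0.6584  0.1697  1.4878]
0.15 [ 0.4045 -0.2397  1.4674]
0.17 [0.1033 0.2086 1.0824]
away t 45.01 p [-0.1799 -0.6436  0.2393] F [0.8521 0.6755 0.8279] gap 0.999 grip 0.0
[((-0.6682139188709932, 0.3272333069623343), 0.9981372666888767)]
[(np.int32(78), np.int32(69), np.int32(5), np.int32(17), np.int32(29)), (np.int32(0), np.int32(84), np.int32(12), np.int32(46), np.int32(184)), (np.int32(82), np.int32(87), np.int32(3), np.int32(12), np.int32(16)), (np.int32(85), np.int32(110), np.int32(2), np.int32(5), np.int32(9)), (np.int32(5), np.int32(192), np.int32(5), np.int32(6), np.int32(22)), (np.int32(301), np.int32(196), np.int32(5), np.int32(26), np.int32(43)), (np.int32(296), np.int32(199), np.int32(2), np.int32(9), np.int32(
[... 576 characters left out ...]
.int32(163)), (np.int32(16), np.int32(321), np.int32(28), np.int32(33), np.int32(356)), (np.int32(69), np.int32(382), np.int32(14), np.int32(12), np.int32(82)), (np.int32(72), np.int32(392), np.int32(10), np.int32(8), np.int32(31)), (np.int32(23), np.int32(396), np.int32(49), np.int32(24), np.int32(334)), (np.int32(35), np.int32(414), np.int32(10), np.int32(6), np.int32(25))]
[((0.09182122139419491, 0.18077641745204076), 0.8563680442174276)]
[(np.int32(114), np.int32(299), np.int32(22), np.int32(8), np.int32(74))]
old 300.48333333333335 208.46666666666667 120 319.90697674418607 213.97674418604652 86 196
new 299.4957983193277 207.89915966386553 119 318.69662921348316 213.97752808988764 89 195
```

The pliers hang within about 2 mm of where they were, the bystanders haven't moved and the ring is in the groove. Handing in.

```bash
python3 -c "
from rig import arm
print(arm.hand_in())"
```

```text
the job is handed in; nothing more can be done
None
```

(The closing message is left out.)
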